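# Shut the battery cover and key on the test

### The job

On the sloping test stand, slide the blue battery cover of the white housing fully shut along its rails, until its yellow tongue clicks down behind the red ledge. Then take the red key from its wooden block, push it fully into the key switch on the panel and turn it clockwise as far as it goes to switch the test on; let go and leave the key in the switch. Do not push the other things on the bench about.

Things in the scene. Friction and masses are not known exactly. Their poses are not given: they have to be found in the camera images.
- panel: Sloping grey panel 180 x 270 mm, fixed. Origin: middle of its face, 95 mm above the bench. x runs up the slope, away from the robot, y across to the robot's left, z is the face's normal, tilted 25 deg from vertical towards the robot; the stand's yaw varies. A white housing 144 (x) by 150 (y) mm lies on it, middle at y = -50 mm, nowhere over 24 mm off the face. Key switch at y = +85 mm.
- cover_grip (a point): Centre of the blue cover's thumb rib: 30 (panel x) by 10 (panel y) mm, 18 high, so 9 mm above the cover plate. The loose plate (60 x 90 x 4 mm, 60 g) runs under two rails (1 mm play; rail lips 53 mm apart, tops 4 mm above the plate), found 28 to 48 mm open. It shuts towards panel +y; the last 10 mm, over the ledge, take some 5 to 10 N. Axes like the panel's.
- cover_home (a point): Where cover_grip is when the cover is fully shut, against its end stop and clicked. Fixed to the panel, axes like the panel's.
- tab (a joint): Yellow sprung tongue, 22 x 18 mm, at the cover's leading (+y) end: how far it is bent up, rad. 0 relaxed, about 0.2 on top of the red ledge, back to 0 once it has clicked behind it.
- key_switch (a joint): Turn of the key switch, rad: 0 off (start), 1.3 on, at its stop; clockwise seen looking down on the panel's face. It stays where it is left; turning takes about 0.05 N m. The key has about 0.15 rad play in the slot.
- slot_mouth (a point): Middle of the slot's mouth, on top of the steel switch barrel in a yellow bezel (26 x 26 mm, top 21 mm off the panel's face). z: panel's normal, out of the slot; x: along the slot's long side (switch off: panel x; it turns with the switch). Slot 15.8 x 6.8 mm, 19 mm deep, 2 mm chamfer. The key goes in along -z, either way round.
- key_head (a point): Centre of the red key head: 28 (x) by 9 (y) mm, 36 high (z, from blade to head). The steel blade below is 14 (x) by 5 (y) mm, 18 long: its tip is 36 mm below this point; the head's underside, 18 mm below it, stops on the switch. The loose key (40 g) stands upright, blade down, in a wooden block 40 x 50 x 22 mm, the head resting on the block's top.
- key_tip (a point): Middle of the tip of the key's blade, axes as key_head.
- spool: Grey solder spool, 60 mm diameter, 40 mm high, origin under its centre. Leave alone.
- frame_stack: Stack of three white housings, 146 x 140 x 60 mm, origin under its centre. Leave alone.
- carton: Cardboard box 100 x 120 x 60 mm, origin under its centre. Leave alone.

How it is judged:
By the outcome, as a careful person would: the job done as asked, in the order asked, and still so for the second after the job is handed in, with the robot touching nothing.
It also fails if it takes over 54 s, if anything falls off the work surface, if the arm or the gripper's body presses on something with over 40 N, if the wrist force passes 120 N, or if a joint passes its speed limit or range.

### The arm

A 7-joint arm with a two-finger parallel gripper is mounted at the origin on the work surface. World frame = base frame: x ahead of the robot, y to its left, z up, the work surface at z = 0. Lengths are in m, angles in rad, forces in N, time in s.
With the tool pointing down it reaches from about 0.375 to 0.925 m from the base axis. Payload 3.1 kg.
Tool frame: the origin (TCP) lies between the finger pads; the fingertips stand 19 mm ahead of it and the grasp point (between the pads) is the TCP; z points along the fingers, y is the direction in which the jaws open and shut (so a half turn about z gives the same grasp; the last joint's range is limited). The gripper opens to 85 mm and grips with 20 to 120 N. Pads are 22 mm wide; open, the fingers measure 114 mm over their backs; the gripper's body (76 mm by 85 mm) begins 54 mm behind the grasp point. The pads swing forward as they close: fully open they stand 13 mm farther back than shut.
Start: joints at [-1.346, 0.383, 0.044, 1.598, -0.018, 1.161, -0.05], TCP at [0.206, 0.616, 0.25] pointing down, gripper open.
Joint ranges: [-2.61, 2.61], [-0.41, 2.15], [-1.48, 1.57], [0, 2.5], [-1.57, 4.71], [0.05, 1.97], [-2.85, 2.85]. Speed limits (rad/s): [2.79, 2.79, 3.14, 3.14, 3.14, 3.14, 3.14].

### API

Orientations are given as a unit quaternion [x, y, z, w].
In Python, from bench import move_ptp, movel, move_j, move_gripper, pause, inverse_kinematics, read_camera, camera_params, MotionError, sign_off, look_for, tip_of, read_time_s, read_qpos, read_joint_vel, read_effort, read_eef_pos, read_tcp_rot, read_ft_force, read_ft_torque, read_finger_gap gives the robot as it stands. Calls block until the motion is done:
- move_ptp(position, orientation): joint-space move of the TCP to a pose.
- movel(position, orientation=None, speed=0.15): straight line of the TCP; orientation=None keeps the orientation; speed is the mean speed in m/s.
- move_j(angles): joint-space move.
- move_gripper(opening, effort=None): finger opening in m; effort is the grip in N (None keeps the last); returns when the fingers have stopped.
- pause(seconds).
- inverse_kinematics(position, orientation): joint angles nearest the present ones, or None.
- read_camera(name): name is "scene" or "top"; returns the picture (400x640x3 uint8, red, green, blue); there is no depth.
- camera_params(name): a dict with "K" (3x3 intrinsics, pixels), "camera_from_world" (4x4, takes a point from world to camera coordinates). Camera axes: x right, y down, z forward; pixel columns grow to the right and rows downward; lengths in m; the calibration is good to about 2 mm. A picture is of the moment at which its call begins. camera_params takes no time and is no camera call.
A pose or a line that the arm cannot do raises MotionError and nothing moves.
- sign_off(): hands the job in, once; it reports no verdict.
Trained networks look in the newest picture that a camera, given by its name, has taken for a name from the list of things; names that differ only in an ending like _2 or _b are one class to them, and where a whole thing is asked for, a point or a joint stands for the part that bears it (a point fixed in the world has none). Each returns a list of dicts, best first, with "confidence" (0 to 1); they miss things now and then, are a little off and sometimes report something else, mostly with a low value. They report only what shows in the picture. A call takes as long as a camera call.
- look_for(camera, name): "at" ([column, row] in pixels, amid what is visible of it).
- tip_of(camera, name): "at" ([column, row] in pixels: a listed point, or the origin of a listed thing).
Readings, each from a call of its own:
- read_time_s(): time.
- read_qpos(): joint angles.
- read_joint_vel(): joint speeds.
- read_effort(): joint torques, N m.
- read_eef_pos(): TCP position.
- read_tcp_rot(): TCP orientation.
- read_ft_force(): force on the tool from outside, world axes, zero at the start.
- read_ft_torque(): the same for the moment, N m.
- read_finger_gap(): finger opening in m.
Only numpy, scipy, OpenCV 4.12 (cv2) and the standard library are available. Lean on these libraries where they do the work, as an engineer would, in place of code of your own. Each camera call takes 0.05 s, during which the arm holds its last target. There are 200 camera calls.

## Working session

There is one attempt and no reset: what is moved stays moved. The work goes in short steps, each a Python script; the robot and the scene stay as the last script left them, time stands still between calls to the robot, and variables do not carry over. Pictures are saved under pics/ and viewed, about 8 in all and at most 12, crops included, and the job is handed in when it is done.

```bash
ls; mkdir -p pics
python3 - <<'E'
from bench import *
import cv2
for c in ["scene","top"]:
    im=read_camera(c); cv2.imwrite(f"pics/{c}0.png",im[:,:,::-1])
    p=camera_params(c); print(c,p["K"].tolist() if hasattr(p["K"],'tolist') else p["K"],p["camera_from_world"])
    for n in ["panel","cover_grip","cover_home","slot_mouth","key_head","key_tip"]:
        print(n,[(round(d["confidence"],2),[round(float(v),1) for v in d["at"]]) for d in tip_of(c,n)[:3]])
print(read_time_s(),read_tcp_rot(),read_eef_pos())
E
```

```text
pics
scene [[373.9733853953265, 0.0, 321.1067115026115], [0.0, 373.9733853953265, 201.56975366306392], [0.0, 0.0, 1.0]] [[ 0.57711756  0.81632019  0.02359369 -0.33825083]
 [ 0.50497604 -0.33400196 -0.79589063 -0.1896899 ]
 [-0.64182125  0.4712367  -0.60498054  1.43472906]
 [ 0.          0.          0.          1.        ]]
panel [(0.56, [310.6, 211.6])]
cover_grip [(0.56, [272.2, 209.0])]
cover_home [(0.83, [283.2, 208.2])]
slot_mouth [(0.54, [339.2, 198.7])]
key_head [(0.43, [182.6, 249.1])]
key_tip [(0.48, [185.6, 258.9])]
top [[409.5534201100051, 0.0, 314.65116138559955], [0.0, 409.5534201100051, 206.2121435282161], [0.0, 0.0, 1.0]] [[ 2.88559681e-02 -9.99582872e-01 -1.18971755e-03 -6.83036151e-03]
 [-9.76942074e-01 -2.79504442e-02 -2.11667089e-01  5.82366358e-01]
 [ 2.11545544e-01  7.27014391e-03 -9.77341101e-01  1.22315051e+00]
 [ 0.00000000e+00  0.00000000e+00  0.00000000e+00  1.00000000e+00]]
panel [(0.59, [327.0, 208.3]), (0.24, [349.8, 217.8])]
cover_grip [(0.95, [360.6, 220.9])]
cover_home [(0.58, [345.1, 219.8])]
slot_mouth [(0.7, [430.3, 254.8]), (0.51, [293.4, 208.9]), (0.42, [423.4, 254.4])]
key_head [(0.6, [427.0, 253.2])]
key_tip [(0.53, [424.4, 256.5])]
0.7 [1.60661454e-01 9.87009572e-01 3.67391184e-05 2.54484757e-06] [0.20618535 0.61646172 0.25031935]
```

Run:
```python
import cv2
a=cv2.imread("pics/scene0.png"); b=cv2.imread("pics/top0.png")
cv2.imwrite("pics/s1.png",cv2.resize(a[150:300,140:380],None,fx=3.33,fy=3.33,interpolation=2))
cv2.imwrite("pics/t1.png",cv2.resize(b[150:300,240:460],None,fx=3.6,fy=3.6,interpolation=2))
```

```text
(no output)
```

View pics/s1.png

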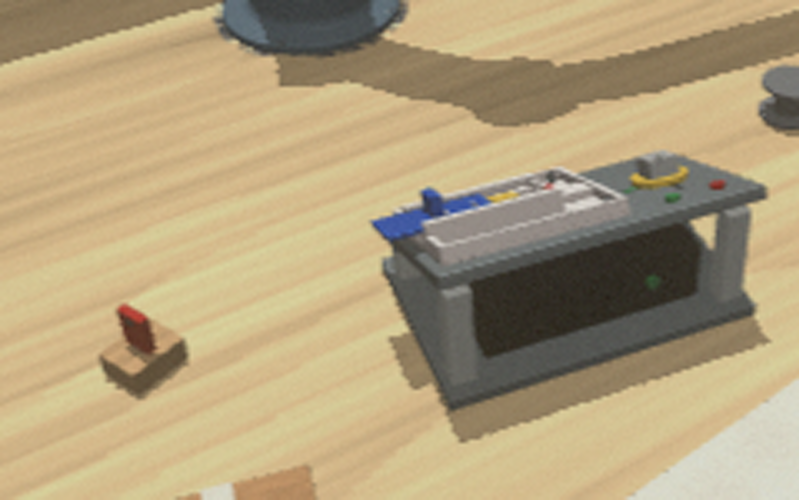

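View pics/t1.png

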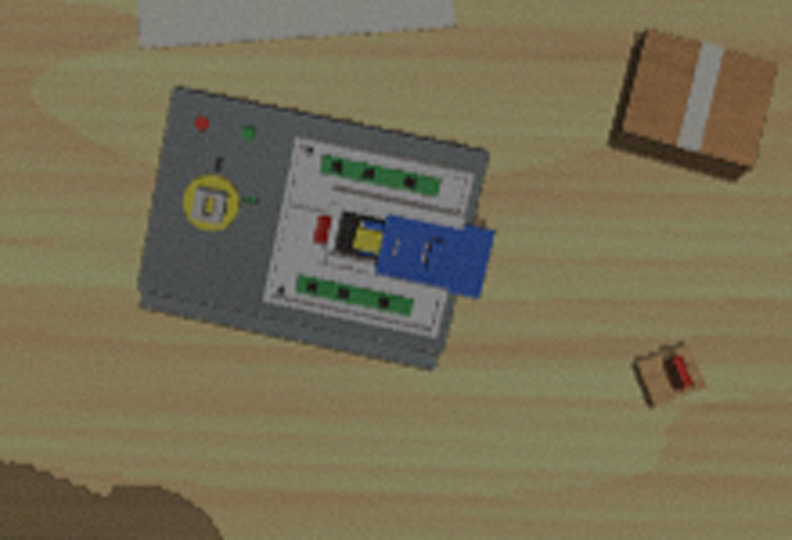

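View pics/scene0.png

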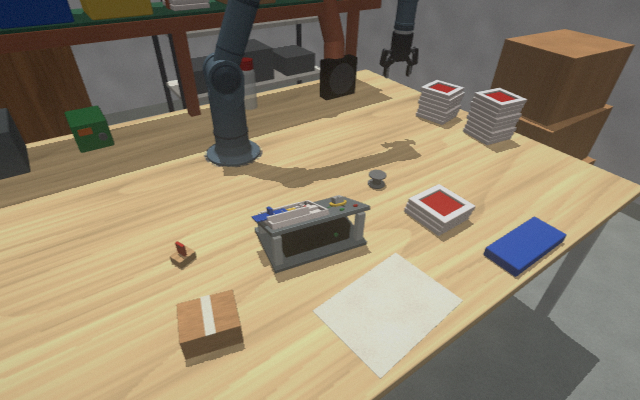

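The top view shows the panel corners at about (288,174) and (375,192), the switch barrel at about (298,207), the rib at about (360,220) and the key at about (428,253). The housing's cover is open to the right (−y). The networks' points agree, apart from the first slot_mouth hit in the top view, which is on the key. Next I'll fit the poses.

```bash
cat > h.py <<'E'
from bench import *
import numpy as np
from scipy.optimize import least_squares
from scipy.spatial.transform import Rotation as R
def proj(c,p):
    q=camera_params(c); M=np.array(q["camera_from_world"]); v=np.array(q["K"])@(M[:3,:3]@p+M[:3,3]); return v[:2]/v[2]
def tri(d):
    f=lambda p: np.concatenate([proj(c,p)-u for c,u in d.items()])
    s=least_squares(f,[.6,0,.1]); return s.x,np.round(s.fun,1)
def prot(yaw): return (R.from_euler('z',yaw)*R.from_euler('y',-np.radians(25))).as_matrix()
E
python3 - <<'E'
from h import *
T=lambda x,y:np.array([240+x/3.6,150+y/3.6]); S=lambda x,y:np.array([140+x/3.333,150+y/3.333])
obs=[("top",T(175,88),(.09,.135,0)),("top",T(488,150),(.09,-.135,0)),("scene",S(765,188),(.09,.135,0)),("scene",S(440,275),(.09,-.135,0)),("top",T(141,300),(-.09,.135,0)),("top",T(437,360),(-.09,-.135,0))]
def f(v):
    P=np.array([v[0],v[1],.095]); Q=prot(v[2])
    return np.concatenate([proj(c,P+Q@np.array(l))-u for c,u,l in obs])
s=least_squares(f,[.6,0,-.2]); print(s.x,np.round(s.fun,1))
P=np.array([*s.x[:2],.095]);Q=prot(s.x[2])
for n,d in dict(slot=dict(top=T(210,204),scene=[339.2,198.7]),slot_net=dict(top=[293.4,208.9],scene=[339.2,198.7]),grip=dict(top=[360.6,220.9],scene=[272.2,209.0]),home=dict(top=[345.1,219.8],scene=[283.2,208.2]),panel=dict(top=[327,208.3],scene=[310.6,211.6]),khead=dict(top=[427,253.2],scene=[182.6,249.1]),ktip=dict(top=[424.4,256.5],scene=[185.6,258.9])).items():
    p,r=tri({k:np.array(u) for k,u in d.items()}); print(n,p.round(4),"panel",(Q.T@(p-P)).round(4),r)
for y in (.085,): print("slot pred x=0",P+Q@[0,y,.021],proj("top",P+Q@[0,y,.021]),proj("scene",P+Q@[0,y,.021]))
E
```

```text
[ 0.55827998 -0.02389496 -0.17336547] [-1.5  0.2 -0.   0.4 -0.6 -2.2 -1.8 -0.2 -1.6 -2.3  1.6 -1.6]
slot [0.5724 0.0629 0.1077] panel [0.0044 0.0879 0.012 ] [-1.3 -0.9 -1.4  0.2]
slot_net [0.5644 0.0743 0.0987] panel [-0.0083  0.0978  0.0079] [-0.1 -0.1 -0.1  0. ]
grip [ 0.5305 -0.123   0.1256] panel [ 0.0036 -0.1024  0.0321] [-1.6 -0.8 -1.5  0.1]
home [ 0.5314 -0.0848  0.1126] panel [-0.0071 -0.0646  0.0227] [ 0.7  0.4  0.7 -0.1]
panel [ 0.5694 -0.0268  0.1005] panel [ 0.0127 -0.0009  0.0001] [-0.4 -0.3 -0.4  0. ]
khead [ 0.4485 -0.3429  0.0364] panel [-0.0729 -0.3331 -0.0307] [-0.8 -0.3 -0.6 -0. ]
ktip [ 0.4428 -0.3428 -0.0044] panel [-0.0952 -0.3341 -0.0653] [-1.5 -0.5 -1.3 -0. ]
slot pred x=0 [0.56420039 0.0613618  0.11403246] [297.35061704 207.98246596] [335.64506529 195.76224509]
```

```bash
cat >> h.py <<'E'
import cv2
from scipy.ndimage import map_coordinates
def avg(c,n=6): return np.mean([read_camera(c).astype(float) for _ in range(n)],0)
def ray(c,u,P,n):  # pixel -> plane point
    q=camera_params(c); M=np.array(q["camera_from_world"]); d=M[:3,:3].T@np.linalg.solve(q["K"],[u[0],u[1],1]); o=-M[:3,:3].T@M[:3,3]
    return o+d*(n@(P-o))/(n@d)
E
cat > fit.py <<'E'
from h import *
I={c:avg(c) for c in("top","scene")}
for c in I: np.save(f"pics/{c}.npy",I[c])
# wood score: R-B normalised
W={c:cv2.GaussianBlur((I[c][...,0]-I[c][...,2])/(I[c].sum(2)+1),(0,0),.7) for c in I}
E=[("top",(.09,.13),(.09,-.13)),("top",(.085,.135),(-.08,.135)),("scene",(.09,.13),(.09,-.13)),("scene",(.085,.135),(-.08,.135)),("top",(-.08,-.135),(-.03,-.135)),("top",(.08,-.135),(.05,-.135))]
v=np.array([.558,-.024,-.173])
pt=lambda v,l:np.array([v[0],v[1],.095])+prot(v[2])@np.array([*l,0])
for it in range(6):
    D=[];w=6 if it<2 else 3.5
    for k,(c,a,b) in enumerate(E):
        pa,pb=proj(c,pt(v,a)),proj(c,pt(v,b)); t=(pb-pa)/np.linalg.norm(pb-pa); n=np.array([-t[1],t[0]])
        s=np.arange(-w,w+.01,.25); o=[]
        for f in np.linspace(.05,.95,25):
            m=pa+(pb-pa)*f; q=m+s[:,None]*n; pr=map_coordinates(W[c],[q[:,1],q[:,0]],order=1)
            g=np.abs(np.gradient(pr)); 
            if g.max()>.008: o.append((k,f,m+s[g.argmax()]*n))
        D+=o
    def r(v):
        out=[]
        for k,f,m in D:
            c,a,b=E[k]; pa,pb=proj(c,pt(v,a)),proj(c,pt(v,b)); t=(pb-pa)/np.linalg.norm(pb-pa); out.append((m-pa)@[-t[1],t[0]])
        return np.array(out)
    s=least_squares(r,v,loss="soft_l1",f_scale=.4); v=s.x
rr=r(v); ks=np.array([d[0] for d in D]); print(v,[(k,(ks==k).sum(),np.median(rr[ks==k]).round(2)) for k in range(len(E))])
P=np.array([v[0],v[1],.095]);Q=prot(v[2]); np.savez("panel.npz",P=P,Q=Q)
for c in I:
    hsv=cv2.cvtColor(I[c].astype(np.uint8),cv2.COLOR_RGB2HSV); u0=proj(c,P+Q@[0,.085,.005])
    m=cv2.inRange(hsv,(18,130,60),(35,255,255)); yy,xx=np.mgrid[:400,:640]; m[np.hypot(xx-u0[0],yy-u0[1])>14]=0
    p=np.argwhere(m)[:,::-1].astype(np.int32); (h,)=[cv2.convexHull(p)]
    e=cv2.fitEllipse(h); print(c,len(p),"pred",u0,"ell",e,"panel xy at z4",(Q.T@(ray(c,e[0],P+Q@[0,0,.004],Q[:,2])-P)).round(4))
a=(Q.T@(ray("top",(375,223.3),P+Q@[0,0,.018],Q[:,2])-P)).round(4); print("plate end",a)
for c,u in dict(top=[360.6,220.9],scene=[272.2,209.0]).items():
  for z in(.02,.028,.036): print(c,z,(Q.T@(ray(c,u,P+Q@[0,0,z],Q[:,2])-P)).round(4))
E
python3 fit.py
python3 - <<'E'
import numpy as np,cv2
from h import proj
d=np.load("panel.npz");P,Q=d["P"],d["Q"]
out=[]
for c in("top","scene"):
    I=np.load(f"pics/{c}.npy")[...,::-1]; 
    x0,y0,w,h=(275,165,110,95) if c=="top" else (245,185,135,90); k=6 if c=="top" else 5
    A=cv2.resize(np.clip(I[y0:y0+h,x0:x0+w]*1.3,0,255).astype(np.uint8),None,fx=k,fy=k,interpolation=2)
    L=lambda l:tuple(np.int32((proj(c,P+Q@np.array(l))-[x0-.5,y0-.5])*k).tolist())
    cv2.polylines(A,[np.array([L((a,b,0)) for a,b in((.09,.135),(.09,-.135),(-.09,-.135),(-.09,.135))])],True,(0,255,255),1)
    cv2.circle(A,L((0,.085,.021)),3,(255,0,255),1); cv2.circle(A,L((0,-.1,.027)),3,(255,0,255),1)
    cv2.imwrite(f"pics/{c}_z.png",A)
E
```

```text
Traceback (most recent call last):
  File "fit.py", line 24, in <module>
    s=least_squares(r,v,loss="soft_l1",f_scale=.4); v=s.x
  File "fit.py", line 22, in r
    c,a,b=E[k]; pa,pb=proj(c,pt(v,a)),proj(c,pt(v,b)); t=(pb-pa)/np.linalg.norm(pb-pa); out.append((m-pa)@[-t[1],t[0]])
                                      ~~~~^^^^^^^^^^^
  File "h.py", line 6, in proj
    q=camera_params(c); M=np.array(q["camera_from_world"]); v=np.array(q["K"])@(M[:3,:3]@p+M[:3,3]); return v[:2]/v[2]
ValueError: time passes only in moves, steps and waits
Traceback (most recent call last):
FileNotFoundError: [Errno 2] No such file or directory: 'panel.npz'
```

```bash
sed -i 's/^import numpy as np/import numpy as np, functools\n_cp=camera_params\ncamera_params=functools.lru_cache(_cp)/' h.py
sed -i 's/^I={c:avg(c).*/I={c:np.load(f"pics\/{c}.npy") for c in("top","scene")}/; /np.save(f"pics/d' fit.py
python3 fit.py
cat > ov.py <<'E'
import numpy as np,cv2
from h import proj
d=np.load("panel.npz");P,Q=d["P"],d["Q"]
for c in("top","scene"):
    I=np.load(f"pics/{c}.npy")[...,::-1]; 
    x0,y0,w,h=(275,165,110,95) if c=="top" else (245,185,135,90); k=6 if c=="top" else 5
    A=cv2.resize(np.clip(I[y0:y0+h,x0:x0+w]*1.3,0,255).astype(np.uint8),None,fx=k,fy=k,interpolation=2)
    L=lambda l:tuple(np.int32((proj(c,P+Q@np.array(l))-[x0-.5,y0-.5])*k).tolist())
    cv2.polylines(A,[np.array([L((a,b,0)) for a,b in((.09,.135),(.09,-.135),(-.09,-.135),(-.09,.135))])],True,(0,255,255),1)
    cv2.circle(A,L((0,.085,.021)),3,(255,0,255),1); cv2.circle(A,L((0,-.1,.027)),3,(255,0,255),1)
    cv2.imwrite(f"pics/{c}_z.png",A)
E
python3 ov.py
```

```text
[ 0.56318879 -0.02403909 -0.18348045] [(0, np.int64(25), np.float64(0.51)), (1, np.int64(25), np.float64(-0.25)), (2, np.int64(23), np.float64(-3.49)), (3, np.int64(25), np.float64(0.0)), (4, np.int64(25), np.float64(-0.24)), (5, np.int64(25), np.float64(-0.0))]
top 105 pred [298.17948567 204.99821591] ell ((298.1844787597656, 205.82664489746094), (14.915337562561035, 15.44141960144043), 123.84182739257812) panel xy at z4 [-0.0028  0.0846  0.004 ]
scene 45 pred [337.68874404 202.38808848] ell ((337.416259765625, 202.56594848632812), (5.676933288574219, 17.58683967590332), 81.80901336669922) panel xy at z4 [-0.0025  0.0852  0.004 ]
plate end [-0.0033 -0.1529  0.018 ]
top 0.02 [-0.0047 -0.1094  0.02  ]
top 0.028 [-0.0028 -0.1088  0.028 ]
top 0.036 [-0.0008 -0.1082  0.036 ]
scene 0.02 [-0.0503 -0.0875  0.02  ]
scene 0.028 [-0.019  -0.0948  0.028 ]
scene 0.036 [ 0.0122 -0.1021  0.036 ]
```

View pics/top_z.png

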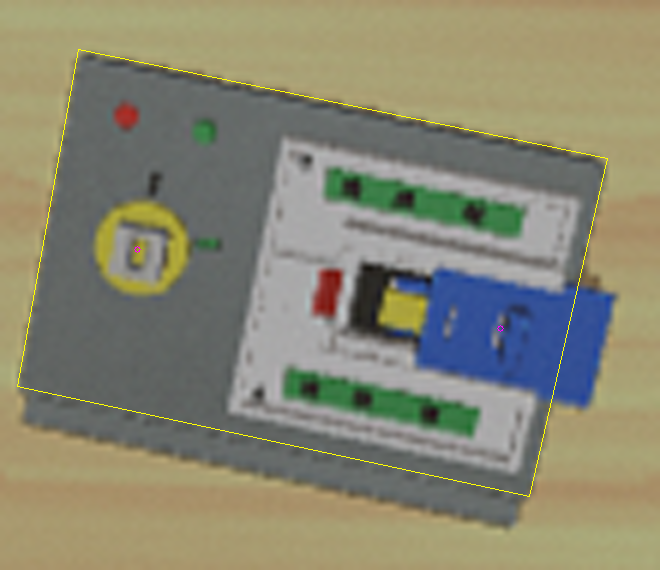

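View pics/scene_z.png

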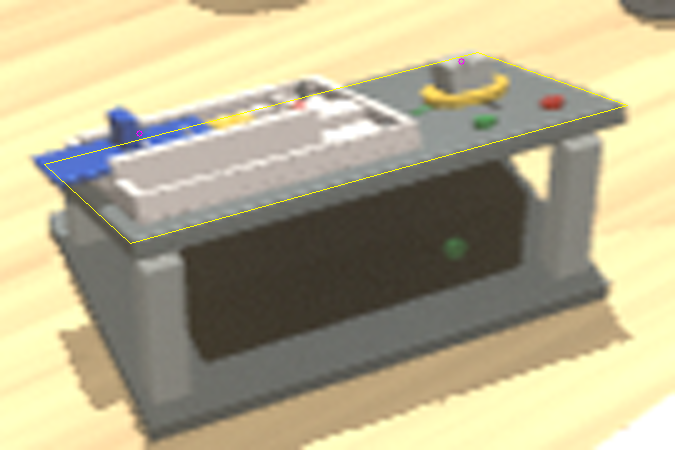

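The overlay fits in both views: the ring and slot at top crop (137,249), the rib at (515,330), and the cover's +y shift as expected. The ring centre sits 2.5 mm low along panel x in both cameras, so I'll shift the panel by −2 mm. I'll check IK and then push the cover.

```bash
cat >> h.py <<'E'
import os
if os.path.exists("panel.npz"):
    _d=np.load("panel.npz"); Q=_d["Q"]; P=_d["P"]+Q@[-.002,0,0]
W=lambda x,y,z: P+Q@np.array([x,y,z])
def ori(y,z):  # tool quaternion from jaw axis y and approach z
    y=np.array(y,float); z=np.array(z,float); z/=np.linalg.norm(z); y-=z*(y@z); y/=np.linalg.norm(y)
    return R.from_matrix(np.c_[np.cross(y,z),y,z]).as_quat()
def pq(a): # panel tool: jaw axis at angle a from panel x, about n
    return ori(Q@[np.cos(a),np.sin(a),0],-Q[:,2])
F=lambda: np.array(read_ft_force())
E
python3 - <<'E'
from h import *
np.set_printoptions(precision=3,suppress=True)
for a in (0,np.pi): print("push",a,inverse_kinematics(W(0,-.14,.12),pq(a)),inverse_kinematics(W(0,-.14,.045),pq(a)))
for a in (np.pi/2,-np.pi/2):
  for d in (0,-.75,-1.5): print("key",a,d,inverse_kinematics(W(0,.085,.045),pq(a+d)))
p,r=tri(dict(top=np.array([360.3,219.5]),scene=np.array([269.3,209.7]))); print("rib",Q.T@(p-P),r,"force",F(),"P",P)
E
```

```text
push 0 [-1.001 -0.269  1.163  2.312  0.476  0.539 -0.343] [-0.179  0.147  0.436  2.278 -0.287  0.305  0.311]
push 3.141592653589793 None [ 1.042  0.242 -0.859  2.227  0.481  0.349  2.776]
key 1.5707963267948966 0 [-0.757  0.205  0.504  2.222  0.266  0.358  0.875]
key 1.5707963267948966 -0.75 [-0.812  0.211  0.565  2.224  0.226  0.353  0.161]
key 1.5707963267948966 -1.5 [-0.827  0.213  0.582  2.225  0.214  0.352 -0.578]
key -1.5707963267948966 0 [-0.738  0.204  0.483  2.221  0.279  0.359 -2.279]
key -1.5707963267948966 -0.75 [ 0.234  0.24  -0.564  2.178  0.761  0.477  2.85 ]
key -1.5707963267948966 -1.5 [-0.56   0.193  0.288  2.214  0.386  0.375  2.408]
rib [ 0.004 -0.107  0.034] [ 0.2  0.1  0.2 -0. ] force [-0.647  0.137 -0.036] P [ 0.561 -0.024  0.094]
```

Run:
```python
from h import *
np.set_printoptions(precision=3,suppress=True)
move_gripper(0.0,40)
q=pq(0)
move_ptp(W(0,-.15,.16),q); print(read_time_s())
movel(W(0,-.15,.047),q,speed=.12); f0=Q.T@F(); print(read_time_s(),"f0",f0, Q.T@(np.array(read_eef_pos())-P))
y=-.15; 
while y<-.06:
    y+=.004 if y<-.125 else .003
    movel(W(0,y,.047),q,speed=.06)
    f=Q.T@F()-f0; e=Q.T@(np.array(read_eef_pos())-P)
    print(round(y,3),e,f)
    if np.abs(f).max()>14: break
print(read_time_s())
```

```text
4.9417
7.3583 f0 [-0.552  1.454  0.225] [ 0.    -0.15   0.047]
-0.146 [ 0.    -0.145  0.047] [ 0.771 -1.466  0.06 ]
-0.142 [-0.    -0.142  0.047] [ 0.033 -0.58  -0.09 ]
-0.138 [-0.    -0.138  0.047] [ 0.285 -2.018 -0.17 ]
-0.134 [ 0.    -0.134  0.047] [ 0.904 -2.203 -0.294]
-0.13 [-0.    -0.13   0.047] [ 0.798 -0.627  0.273]
-0.126 [-0.    -0.126  0.047] [-0.32  -1.899 -0.095]
-0.122 [-0.    -0.122  0.047] [ 0.71  -1.819  0.093]
-0.119 [-0.    -0.119  0.047] [ 0.577 -2.66   0.41 ]
-0.116 [ 0.    -0.116  0.047] [-0.127 -0.844  0.26 ]
-0.113 [-0.    -0.113  0.047] [-0.07  -1.854 -0.039]
-0.11 [ 0.    -0.11   0.047] [ 0.563 -2.021 -0.394]
-0.107 [-0.    -0.107  0.047] [ 0.806 -1.951  0.373]
-0.104 [-0.    -0.104  0.047] [ 0.432 -1.374 -0.193]
-0.101 [-0.    -0.101  0.047] [ 0.338 -0.961 -0.21 ]
-0.098 [-0.    -0.098  0.047] [ 1.053 -1.077 -0.328]
-0.095 [ 0.    -0.096  0.047] [ 0.696 -4.138  0.173]
-0.092 [ 0.    -0.093  0.047] [ 0.093 -6.262  2.659]
-0.089 [ 0.    -0.088  0.047] [ 0.508 -3.722  1.592]
-0.086 [-0.    -0.085  0.047] [ 0.831 -2.391  0.736]
-0.083 [-0.    -0.082  0.047] [ 0.278 -2.384  0.055]
-0.08 [-0.    -0.081  0.047] [ 0.083 -5.135  0.838]
-0.077 [-0.    -0.081  0.047] [-0.948 -9.737  2.384]
-0.074 [-0.    -0.081  0.047] [ -0.303 -13.733   4.006]
-0.071 [-0.    -0.08   0.047] [ -0.419 -18.681   4.443]
13.3583
```

The force rose over the ledge (6 N), dropped, then met a hard stop at y = −0.081. That puts the rib at −0.065, which matches the network's cover_home. Next I'll retract, and fit the key from the saved frames.

```bash
cat > key.py <<'E'
from h import *
from itertools import product
box=np.array(list(product((-.014,.014),(-.0045,.0045),(-.018,.018))))
ms={}
for c,u in dict(top=(428,253),scene=(181,248)).items():
    I=np.load(f"pics/{c}.npy"); red=(I[...,0]-np.maximum(I[...,1],I[...,2]))/(I.sum(2)+1)
    yy,xx=np.mgrid[:400,:640]; red[np.hypot(xx-u[0],yy-u[1])>14]=0
    ms[c]=np.clip((red-.1)/.2,0,1); print(c,ms[c].sum(),red.max())
def ren(c,v,s=8):
    p=np.array([v[0],v[1],.04])+R.from_euler('z',v[2]).apply(box)
    x0,y0=(410,235) if c=="top" else (163,230); h=36
    uv=np.array([proj(c,q) for q in p])-[x0,y0]+.5
    m=np.zeros((h*s,h*s),np.uint8); cv2.fillConvexPoly(m,cv2.convexHull(np.int32(np.round(uv*s*16))),255,shift=4)
    return cv2.resize(m,(h,h),interpolation=cv2.INTER_AREA)/255., ms[c][y0:y0+h,x0:x0+h]
def cost(v): 
    t=0
    for c in ms:
        a,b=ren(c,v); t+=((cv2.GaussianBlur(a,(0,0),.6)-b)**2).sum()
    return t
from scipy.optimize import minimize
best=min((minimize(cost,[.447,-.343,y],method="Nelder-Mead",options=dict(initial_simplex=[[.447,-.343,y],[.455,-.343,y],[.447,-.335,y],[.447,-.343,y+.3]],xatol=1e-4)) for y in np.arange(0,3.1,.4)),key=lambda r:r.fun)
v=best.x; print(v,best.fun); np.save("key.npy",v)
E
python3 key.py
python3 - <<'E'
from h import *
q=pq(0); movel(W(0,-.10,.047),q,speed=.1); movel(W(0,-.12,.2),q,speed=.2)
for c in("top","scene"): np.save(f"pics/{c}1.npy",avg(c,2))
print(read_time_s(),read_eef_pos(),[(d["confidence"],d["at"]) for n in("cover_grip","key_head") for d in tip_of("top",n)[:2]])
v=np.load("key.npy")
A=[]
for c,(x0,y0) in dict(top=(290,170),scene=(245,170)).items():
    I=np.load(f"pics/{c}1.npy")[...,::-1]; A.append(cv2.resize(np.clip(I[y0:y0+90,x0:x0+100]*1.2,0,255).astype(np.uint8),None,fx=4,fy=4,interpolation=2))
B=[]
from itertools import product
box=np.array(list(product((-.014,.014),(-.0045,.0045),(-.018,.018))))
for c,(x0,y0) in dict(top=(405,235),scene=(157,230)).items():
    I=np.load(f"pics/{c}1.npy")[...,::-1]; k=8; a=cv2.resize(np.clip(I[y0:y0+28,x0:x0+50]*1.2,0,255).astype(np.uint8),None,fx=k,fy=k,interpolation=2)
    uv=np.array([proj(c,p) for p in np.array([v[0],v[1],.04])+R.from_euler('z',v[2]).apply(box)])-[x0-.5,y0-.5]
    cv2.polylines(a,[cv2.convexHull(np.int32(uv*k))],True,(0,255,255),1); B.append(a)
cv2.imwrite("pics/v2.png",np.vstack([np.hstack(A),np.hstack(B)]))
E
```

```text
top 36.99427369321179 0.5034895314057827
scene 54.041312918328714 0.37032905744562183
[ 0.44756097 -0.34629987  0.0948288 ] 38.37740964833782Traceback (most recent call last):
  File "<stdin>", line 2, in <module>
bench.MotionError: the arm cannot follow that straight line within its joint ranges
```

```bash
cat > look.py <<'E'
from h import *
from itertools import product
v=np.load("key.npy")
A=[]
for c,(x0,y0) in dict(top=(290,170),scene=(245,170)).items():
    I=np.load(f"pics/{c}1.npy")[...,::-1]; A.append(cv2.resize(np.clip(I[y0:y0+90,x0:x0+100]*1.2,0,255).astype(np.uint8),None,fx=4,fy=4,interpolation=2))
B=[]
box=np.array(list(product((-.014,.014),(-.0045,.0045),(-.018,.018))))
for c,(x0,y0) in dict(top=(405,235),scene=(157,230)).items():
    I=np.load(f"pics/{c}1.npy")[...,::-1]; k=8; a=cv2.resize(np.clip(I[y0:y0+28,x0:x0+50]*1.2,0,255).astype(np.uint8),None,fx=k,fy=k,interpolation=2)
    uv=np.array([proj(c,p) for p in np.array([v[0],v[1],.04])+R.from_euler('z',v[2]).apply(box)])-[x0-.5,y0-.5]
    cv2.polylines(a,[cv2.convexHull(np.int32(uv*k))],True,(0,255,255),1); B.append(a)
cv2.imwrite("pics/v2.png",np.vstack([np.hstack(A),np.hstack(B)]))
E
python3 - <<'E'
from h import *
print(Q.T@(np.array(read_eef_pos())-P))
q=pq(0); e=Q.T@(np.array(read_eef_pos())-P)
if e[1]>-.095: movel(W(0,-.10,.047),q,speed=.1)
for z in (.15,.12,.1):
    try: movel(W(0,-.12,z),q,speed=.2); print("z",z); break
    except MotionError as x: print(z,x)
p=np.array(read_eef_pos()); print(p)
k=np.load("key.npy"); d=ori([-np.sin(.5),np.cos(.5),0],[0,0,-1])
move_ptp([.45,-.22,.26],d)
for c in("top","scene"): np.save(f"pics/{c}1.npy",avg(c,3))
print(read_time_s(),read_eef_pos(),[(d["confidence"],d["at"]) for n in("cover_grip","key_head") for d in tip_of("top",n)[:2]])
E
python3 look.py
```

```text
[-5.53469085e-05 -9.89846673e-02  4.69475642e-02]
0.15 the arm cannot follow that straight line within its joint ranges
0.12 the arm cannot follow that straight line within its joint ranges
0.1 the arm cannot follow that straight line within its joint ranges
[ 0.5237894  -0.11740237  0.13668032]
15.8833 [ 0.44993671 -0.21982499  0.25983717] [(0.59, [346.9, 219.7]), (0.64, [429.6, 178.6])]
```

View pics/v2.png

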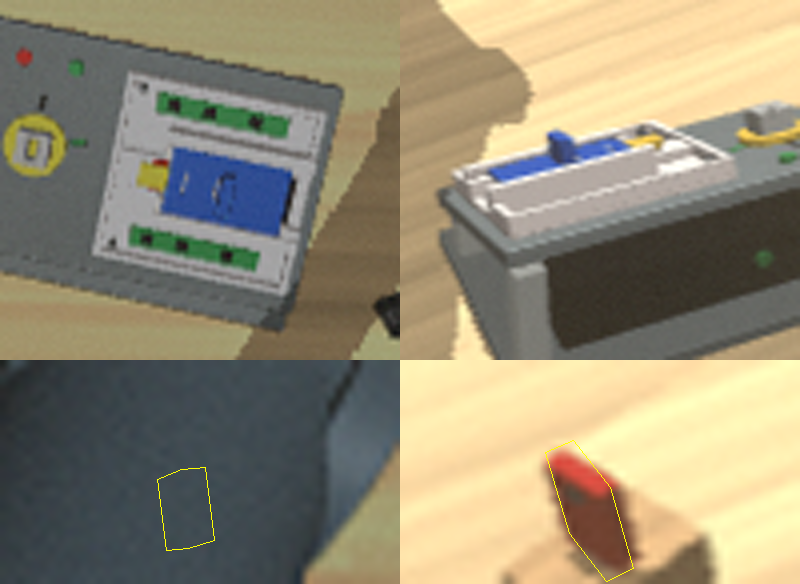

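The cover is shut: rib at top px (346.9,219.7), matching the home estimate (345,220), with the yellow tongue now over and past the red ledge. The key fit is off because the brown block leaked into the red mask, so I'll refit with a stricter one.

```bash
sed -i 's/(red-.1)\/.2/(red-.17)\/.06/' key.py
cat >> key.py <<'E'
for c in ms:
    a,b=ren(c,v); print(c); 
    for r in range(8,30): print(''.join('%2d'%(x*9) for x in b[r,8:30]),' | ',''.join('%2d'%(x*9) for x in a[r,8:30]))
E
python3 key.py
```

```text
top 36.09845540916411 0.5034895314057827
scene 46.09823037138549 0.37032905744562183
[ 0.44797982 -0.34660637 -0.02790929] 47.71647688709719
top
 0 0 0 0 0 0 0 0 0 0 0 0 0 0 0 0 0 0 0 0 0 0  |   0 0 0 0 0 0 0 0 0 0 0 0 0 0 0 0 0 0 0 0 0 0
 0 0 0 0 0 0 0 0 0 0 0 0 0 0 0 0 0 0 0 0 0 0  |   0 0 0 0 0 0 0 0 0 0 0 0 0 0 0 0 0 0 0 0 0 0
 0 0 0 0 0 0 0 0 0 0 0 0 0 0 0 0 0 0 0 0 0 0  |   0 0 0 0 0 0 0 0 0 0 0 0 0 0 0 0 0 0 0 0 0 0
 0 0 0 0 0 0 0 0 0 0 0 0 0 0 0 0 0 0 0 0 0 0  |   0 0 0 0 0 0 0 0 0 0 0 0 0 0 0 0 0 0 0 0 0 0
 0 0 0 0 0 0 0 0 0 0 0 0 0 0 0 0 0 0 0 0 0 0  |   0 0 0 0 0 0 0 0 0 0 0 0 0 0 0 0 0 0 0 0 0 0
 0 0 0 0 0 0 0 0 0 0 0 0 0 0 0 0 0 0 0 0 0 0  |   0 0 0 0 0 0 0 0 0 2 5 5 4 1 0 0 0 0 0 0 0 0
 0 0 0 0 0 0 0 0 0 9 9 9 0 0 0 0 0 0 0 0 0 0  |   0 0 0 0 0 0 0 2 7 9 9 9 9 3 0 0 0 0 0 0 0 0
 0 0 0 0 0 0 0 4 2 9 9 9 0 0 0 0 0 0 0 0 0 0  |   0 0 0 0 0 0 0 5 9 9 9 9 9 3 0 0 0 0 0 0 0 0
 0 0 0 0 0 0 0 9 9 9 9 9 9 0 0 0 0 0 0 0 0 0  |   0 0 0 0 0 0 0 5 9 9 9 9 9 3 0 0 0 0 0 0 0 0
 0 0 0 0 0 0 0 4 5 0 9 9 9 0 0 0 0 0 0 0 0 0  |   0 0 0 0 0 0 0 5 9 9 9 9 9 3 0 0 0 0 0 0 0 0
 0 0 0 0 0 0 0 
[... 2486 characters left out ...]
 0 0 0 0 0 0 0 6 9 9 9 9 4 0 0 0 0 0 0 0 0
 0 0 0 0 0 0 0 0 0 1 4 3 3 3 0 0 0 0 0 0 0 0  |   0 0 0 0 0 0 0 0 2 9 9 9 9 6 0 0 0 0 0 0 0 0
 0 0 0 0 0 0 0 0 0 0 0 4 4 3 1 0 0 0 0 0 0 0  |   0 0 0 0 0 0 0 0 0 6 9 9 9 8 0 0 0 0 0 0 0 0
 0 0 0 0 0 0 0 0 0 0 0 0 0 3 0 0 0 0 0 0 0 0  |   0 0 0 0 0 0 0 0 0 2 9 9 9 9 2 0 0 0 0 0 0 0
 0 0 0 0 0 0 0 0 0 0 0 0 0 0 0 0 0 0 0 0 0 0  |   0 0 0 0 0 0 0 0 0 0 6 9 9 9 4 0 0 0 0 0 0 0
 0 0 0 0 0 0 0 0 0 0 0 0 0 0 0 0 0 0 0 0 0 0  |   0 0 0 0 0 0 0 0 0 0 2 8 4 1 0 0 0 0 0 0 0 0
 0 0 0 0 0 0 0 0 0 0 0 0 0 0 0 0 0 0 0 0 0 0  |   0 0 0 0 0 0 0 0 0 0 0 0 0 0 0 0 0 0 0 0 0 0
 0 0 0 0 0 0 0 0 0 0 0 0 0 0 0 0 0 0 0 0 0 0  |   0 0 0 0 0 0 0 0 0 0 0 0 0 0 0 0 0 0 0 0 0 0
```

```bash
sed -i '/^for c in ms:/,$d' key.py; sed -i "s/ms\[c\]=.*/t=.28 if c=='top' else .22; ms[c]=np.clip((red-t)\/.12,0,1)/; s/(-.018,.018))))/(.018,.01801))))/" key.py
cat >> key.py <<'E'
for c in ms:
    a,b=ren(c,v); yy,xx=np.mgrid[:36,:36]; x0,y0=(410,235) if c=="top" else (163,230)
    for m in(a,b):
        u=np.array([(m*xx).sum(),(m*yy).sum()])/m.sum(); w=cv2.moments(m); an=.5*np.arctan2(2*w['mu11'],w['mu20']-w['mu02'])
        g=u+[x0,y0]; A=ray(c,g,np.array([0,0,.058]),np.array([0,0,1.])); B=ray(c,g+3*np.array([np.cos(an),np.sin(an)]),np.array([0,0,.058]),np.array([0,0,1.])); d=B-A
        print(c,m.sum(),A,"yaw",np.arctan2(d[1],d[0]))
E
python3 key.py
```

```text
[ 0.44907246 -0.34592249  3.4898553 ] 9.079604087626105
top 27.909803921568628 [ 0.44879362 -0.34610067  0.058     ] yaw -2.786757502014949
top 19.02480542084033 [ 0.44757552 -0.34561848  0.058     ] yaw -2.747987179793726
scene 28.772549019607844 [ 0.44959394 -0.34578278  0.058     ] yaw 0.411084710536439
scene 19.704008549008854 [ 0.45084133 -0.34616514  0.058     ] yaw 0.41413477943181753
```

Run:
```python
from h import *
np.set_printoptions(precision=3,suppress=True)
y=.38; d=ori([-np.sin(y),np.cos(y),0],[0,0,-1]); k=np.array([.449,-.346])
move_gripper(.045,60)
move_ptp([*k,.16],d); print(read_qpos(),read_time_s()); f0=F()
movel([*k,.075],d,speed=.15); movel([*k,.047],d,speed=.06); print(F()-f0)
move_gripper(.0,60); print("gap",read_finger_gap(),F()-f0,read_time_s())
movel([*k,.07],d,speed=.06); movel([*k,.2],d,speed=.2); print("gap",read_finger_gap(),F()-f0,read_time_s())
for a in (np.pi/2,):
    for z in(.12,.1,.08,.043): print(inverse_kinematics(W(0,.085,z),pq(a)))
```

```text
[-0.001  0.395  0.705  1.907 -0.312  0.951  2.8  ] 17.2333
[-0.166 -0.488  1.1  ]
gap 0.008077984468549737 [-0.346 -1.162  3.241] 18.9833
gap 0.008133461808654903 [-0.452  0.048  0.235] 20.3167
[-0.348  0.021  0.02   2.216  0.402  0.555  0.754]
[-0.385  0.064  0.069  2.217  0.418  0.51   0.74 ]
[-0.456  0.108  0.155  2.218  0.421  0.462  0.738]
[-0.739  0.209  0.486  2.221  0.272  0.354  0.868]
```

Run:
```python
from h import *
np.set_printoptions(precision=3,suppress=True)
q=pq(np.pi/2)
for z in(.15,.12):
    if inverse_kinematics(W(0,.085,z),q) is not None: move_ptp(W(0,.085,z),q); print(z,F(),read_time_s()); break
movel(W(0,.085,.08),q,speed=.12)
print(read_time_s(),read_finger_gap(),read_qpos())
A=[]
for c in("top","scene"):
    I=avg(c,3); np.save(f"pics/{c}2.npy",I)
    for n in("slot_mouth","key_tip","key_head"): print(c,n,[(round(x["confidence"],2),np.round(x["at"],1)) for x in tip_of(c,n)[:2]])
    print("pred slot",proj(c,W(0,.085,.021)),"tip",proj(c,W(0,.085,.037)),"head",proj(c,W(0,.085,.073)))
    u=proj(c,W(0,.085,.03)); x0,y0=np.int32(u-[25,25]); k=8
    a=cv2.resize(np.clip(I[y0:y0+50,x0:x0+50,::-1]*1.3,0,255).astype(np.uint8),None,fx=k,fy=k,interpolation=2)
    for l,col in(((0,.085,.021),(255,0,255)),((0,.085,.037),(0,255,255))):
        cv2.circle(a,tuple(np.int32((proj(c,W(*l))-[x0-.5,y0-.5])*k).tolist()),3,col,1)
    A.append(a)
cv2.imwrite("pics/v3.png",np.hstack(A))
```

```text
0.15 [ 0.317 -0.577 -0.585] 22.0
22.7333 0.008196930581558532 [-0.305  0.112 -0.002  2.211  0.456  0.471  0.707]
top slot_mouth [(0.41, array([293., 205.]))]
top key_tip []
top key_head []
pred slot [297.372 206.744] tip [296.666 207.892] head [295.009 210.584]
scene slot_mouth [(0.64, array([339.4, 199. ])), (0.35, array([288.2, 204.2]))]
scene key_tip [(0.53, array([338.2, 191.8]))]
scene key_head [(0.45, array([335.1, 176.1]))]
pred slot [336.537 196.711] tip [335.69  191.115] head [333.76  178.367]
```

View pics/v3.png

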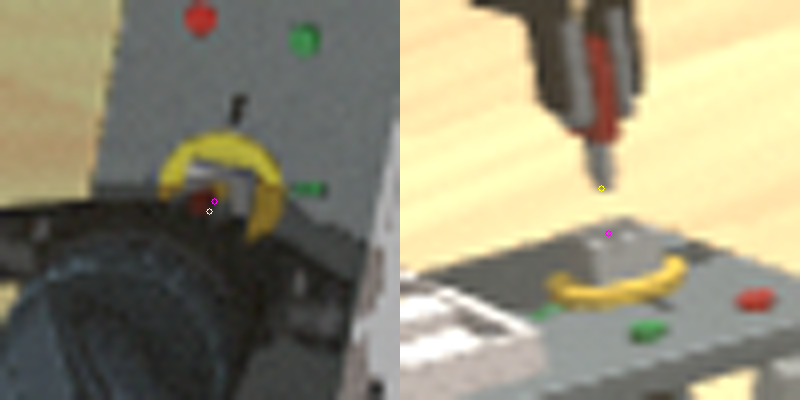

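Run:
```python
from h import *
A=[]
for c in("top","scene"):
    I=np.load(f"pics/{c}.npy"); u=proj(c,W(0,.085,.012)); x0,y0=np.int32(u-[14,12]); k=14
    a=cv2.resize(np.clip(I[y0:y0+26,x0:x0+28,::-1]*1.3,0,255).astype(np.uint8),None,fx=k,fy=k,interpolation=2)
    L=lambda l:((proj(c,W(*l))-[x0-.5,y0-.5])*k)
    for w,z in((.013,.021),(.0079,.021)):
        h=w if w>.01 else .0034
        cv2.polylines(a,[np.int32([L((i*w,.085+j*h,z)) for i,j in((1,1),(1,-1),(-1,-1),(-1,1))])],True,(255,0,255),1)
    t=np.linspace(0,6.283,40); cv2.polylines(a,[np.int32([L((.0205*np.cos(s),.085+.0205*np.sin(s),.003)) for s in t])],True,(255,255,0),1)
    A.append(a)
cv2.imwrite("pics/v4.png",np.hstack(A))
```

View pics/v4.png

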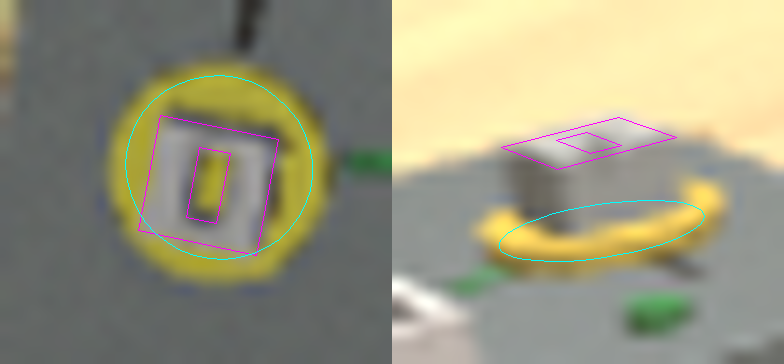

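The slot and barrel model matches both views to about 1 mm (slot at top crop (210,185)). In the scene view the blade tip is at the predicted dot. I'll insert under force watch.

```bash
cat > ins.py <<'E'
from h import *
np.set_printoptions(precision=2,suppress=True)
q=pq(np.pi/2); f0=Q.T@F(); x,y=0.,.085
movel(W(x,y,.068),q,speed=.06)
z=.068
while z>.0445:
    z-=.002; movel(W(x,y,z),q,speed=.05); f=Q.T@F()-f0; print(round(z,4),f)
    if f[2]>15 or np.abs(f[:2]).max()>12: break
print(Q.T@(np.array(read_eef_pos())-P)*1e3,read_finger_gap(),read_time_s())
E
python3 ins.py
```

```text
0.066 [ 0.1  -0.41  0.84]
0.064 [-1.02  0.38  0.1 ]
0.062 [-0.88  0.16  0.44]
0.06 [-0.34  0.4   0.58]
0.058 [0.25 0.13 0.69]
0.056 [-0.84  1.88  0.07]
0.054 [-0.04 -0.48  0.53]
0.052 [ 0.05 -0.03  0.79]
0.05 [ 0.11 -0.22  0.36]
0.048 [0.24 0.23 1.38]
0.046 [-3.56 -1.7  21.15]
[ 0.11 85.09 47.67] 0.007889097192822533 26.4333
```

Run:
```python
from h import *
np.set_printoptions(precision=2,suppress=True)
movel(W(0,.085,.047),pq(np.pi/2),speed=.05)
t0=Q.T@np.array(read_ft_torque()); a=0
while a<1.62:
    a+=.1; movel(W(0,.085,.047),pq(np.pi/2-a),speed=.05)
    t=Q.T@np.array(read_ft_torque())-t0; f=Q.T@F()
    r=R.from_quat(read_tcp_rot()).as_matrix(); yy=Q.T@r[:,1]; act=np.pi/2-np.arctan2(yy[1],yy[0])
    print(round(a,2),"act %.3f"%act,t,f,round(read_finger_gap()*1e3,2))
    if abs(t[2])>.7 or np.abs(f).max()>30: break
print(read_time_s(),read_qpos())
```

```text
0.1 act 0.101 [-0.04 -0.01 -0.02] [-2.35 -1.23 11.83] 7.94
0.2 act 0.201 [-0.03 -0.09 -0.06] [-1.52 -1.97 11.32] 7.51
0.3 act 0.301 [-0.08 -0.06 -0.08] [-0.75 -0.92 12.59] 7.65
0.4 act 0.401 [-0.09 -0.09 -0.04] [-1.54 -1.76 11.83] 7.91
0.5 act 0.501 [-0.18 -0.06 -0.13] [-1.32 -1.54 13.53] 8.65
0.6 act 0.601 [-0.18 -0.08 -0.1 ] [-1.39 -2.31 12.71] 7.64
0.7 act 0.701 [-0.26 -0.06 -0.03] [-1.75 -1.78 12.66] 8.25
0.8 act 0.801 [-0.29 -0.11 -0.04] [-1.73 -2.97 12.83] 8.07
0.9 act 0.902 [-0.38 -0.07 -0.05] [-1.35 -2.88 13.59] 8.27
1.0 act 1.002 [-0.36 -0.06 -0.09] [-1.98 -2.77 14.21] 8.16
1.1 act 1.102 [-0.37 -0.06 -0.1 ] [-2.05 -3.57 13.97] 7.97
1.2 act 1.202 [-0.45  0.05 -0.1 ] [-2.49 -3.41 16.32] 8.21
1.3 act 1.302 [-0.48  0.05 -0.06] [-1.76 -4.52 16.  ] 7.91
1.4 act 1.401 [-0.48  0.27 -0.11] [-1.88 -2.85 16.42] 7.91
1.5 act 1.500 [-0.53  0.37  0.04] [-3.9  -3.55 18.42] 8.31
1.6 act 1.599 [-0.72  0.41  0.3 ] [-3.81 -4.33 19.27] 7.88
1.7 act 1.696 [-0.69  0.4   0.76] [-3.84 -4.24 19.4 ] 8.26
30.9333 [-0.59  0.19  0.32  2.22  0.38  0.38 -0.92]
```

Run:
```python
from h import *
np.set_printoptions(precision=2,suppress=True)
q=pq(np.pi/2-1.62); movel(W(0,.085,.047),q,speed=.05); move_gripper(.035); print(read_finger_gap(),Q.T@F())
movel(W(0,.085,.075),q,speed=.06)
for z in(.15,.12):
    try: movel(W(0,.085,z),q,speed=.15); break
    except MotionError as e: print(z,e)
print(read_time_s())
move_j([-1.346,.383,.044,1.598,-.018,1.161,-.05]); print(read_time_s(),read_eef_pos())
A=[]
for c,(x0,y0) in dict(top=(275,180),scene=(255,175)).items():
    I=avg(c,3)
    for n in("slot_mouth","key_head","cover_grip","cover_home"): print(c,n,[(round(x["confidence"],2),np.round(x["at"],1)) for x in tip_of(c,n)[:2]])
    a=cv2.resize(np.clip(I[y0:y0+65,x0:x0+100,::-1]*1.3,0,255).astype(np.uint8),None,fx=8,fy=4.6*8/4.6,interpolation=2)
    L=lambda l:tuple(np.int32((proj(c,W(*l))-[x0-.5,y0-.5])*8).tolist())
    for s in (1.3,):
        for h in(.021,.057): cv2.polylines(a,[np.int32([L((i*.014*np.cos(s)+j*.0045*np.sin(s),.085-i*.014*np.sin(s)+j*.0045*np.cos(s),h)) for i,j in((1,1),(1,-1),(-1,-1),(-1,1))])],True,(255,0,255),1)
    cv2.imwrite(f"pics/e_{c}.png",a); A.append(cv2.resize(a,None,fx=.7,fy=.65))
cv2.imwrite("pics/v5.png",np.vstack([x[:300] for x in A]))
```

```text
0.03517351280919994 [ 0.14  0.1  -0.39]
32.825
35.0667 [0.21 0.62 0.25]
top slot_mouth [(0.63, array([291.7, 207. ]))]
top key_head [(0.6, array([295.4, 211.7]))]
top cover_grip [(0.83, array([346.6, 218.3]))]
top cover_home [(0.96, array([350. , 217.9])), (0.23, array([347.7, 220.2]))]
scene slot_mouth [(0.39, array([338.4, 199. ]))]
scene key_head [(0.56, array([337.1, 187.6]))]
scene cover_grip [(0.44, array([286. , 204.7]))]
scene cover_home [(0.79, array([282. , 207.7]))]
```

View pics/e_top.png

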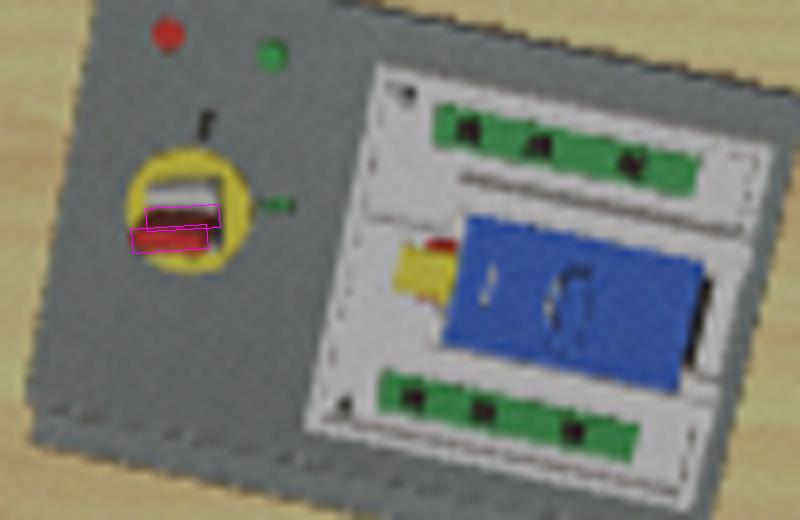

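View pics/e_scene.png

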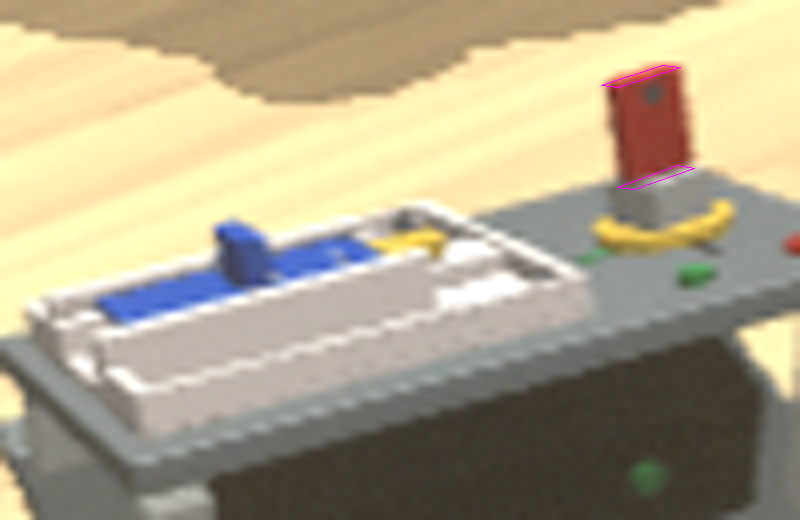

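The key head sits exactly on the predicted seated, turned outline in both views (top crop (175,235), scene (650,125)). The cover is shut with its tongue lying flat past the ledge (scene crop (410,243)). I'm handing in.

```bash
python3 -c "
from bench import *
print(sign_off(),read_time_s())"
```

```text
the job is handed in; nothing more can be done
the job is handed in; nothing more can be done
```

The cover is shut and the key is in the switch, turned clockwise to its stop. I handed in at about 36 s with the arm back at its start pose, touching nothing.

- **Cover:** I pushed it by its rib with closed fingers. The force rose to about 6 N over the ledge, fell back, then met a hard stop, where I pressed to 18 N. The rib ended at panel y ≈ −65 mm, which agrees with the network's first cover_home. In the last pictures the tongue lies flat past the ledge. They are too coarse to measure its angle, so the click rests on the force trace and how the tongue looks.
- **Key:** It slid into the slot with almost no force and seated at 21 N. That was about 1.7 mm higher than I predicted, which I put down to error in the fitted panel position.
- **Turn:** I turned it until the torque rose at the stop: the gripper had turned 1.70 rad, and the moment had risen to about 0.8 N m. The switch angle was not read directly. After release, both cameras show the key head on the outline predicted for fully in and turned 1.3 rad.

**Disagreements:** In the top view the network's cover_home moved about 5 px between looks (345 to 350). Its slot_mouth was 5–6 px off the fitted slot. In both cases I went by the forces and the model fit.

**Not checked:** I did not compare the spool, stack and carton before and after. No contact force suggested that I touched them.

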